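# Kit the set-up tray with the passed tools

### The arm

A 6-joint arm with a two-finger parallel gripper is mounted at the origin on the work surface. World frame = base frame: x ahead of the robot, y to its left, z up, the work surface at z = 0. Lengths are in m, angles in rad, forces in N, time in s.
With the tool pointing down it reaches from about 0.3 to 0.775 m from the base axis. Payload 14.6 kg.
Tool frame: the origin (TCP) lies between the finger pads; the fingertips stand 14 mm ahead of it and the grasp point (between the pads) lies 5 mm behind it; z points along the fingers, y is the line along which they close (so a half turn about z gives the same grasp; the last joint's range is limited). The gripper opens to 94 mm and grips with 3 to 60 N. Pads are 16 mm wide; open, the fingers measure 119 mm over their backs; the gripper's body (75 mm by 177 mm) begins 78 mm behind the grasp point.
Start: joints at [-1.322, 0.3, 1.521, -0, 1.321, -0.067], TCP at [0.171, -0.523, 0.219] pointing down, gripper open.
Joint ranges: [-3.03, 3.03], [-0.79, 2.21], [0.23, 2.52], [-1.04, 4.18], [0, 3.07], [-2.55, 2.55]. Speed limits (rad/s): [2.22, 2.22, 2.57, 3.14, 3.14, 3.14].

### API

Orientations are given as a 3x3 rotation matrix whose columns are the frame's x, y, z axes.
In Python, from station import env gives the robot as it stands. Calls block until the motion is done:
- env.movep(position, orientation): joint-space move of the TCP to a pose.
- env.servo_line(position, velocity=0.15, frame=None, max_force=None): straight line of the TCP; frame=None keeps the orientation; velocity is the mean speed in m/s. With max_force (N) it stops when the force on the tool has changed by that much, and returns True; else False.
- env.goto_joints(angles): joint-space move.
- env.grip(opening, grip_force=None): finger opening in m; grip_force is the grip in N (None keeps the last); returns when the fingers have stopped.
- env.wait(seconds).
- env.solve_ik(position, orientation): joint angles nearest the present ones, or None.
- env.capture(name): name is "side" or "top" or "wrist"; returns (picture, depth): 420x560x3 uint8, blue, green, red; 420x560 float32, m along the optical axis (not along the pixel's ray), 0 where there is no reading.
- env.calibration(name): a dict with "intrinsics" (3x3 intrinsics, pixels), "cam_to_world" (4x4, takes a point from camera to world coordinates); the wrist camera has in their place "hand_eye" (4x4, takes a point from camera to tool coordinates, whose origin is the TCP and whose axes are the flange's). Camera axes: x right, y down, z forward; pixel columns grow to the right and rows downward; lengths in m; the calibration is good to about 2 mm. A picture is of the moment at which its call begins: read the wrist's pose just before it. calibration takes no time and is no camera call.
A pose or a line that the arm cannot do raises env.MotionError and nothing moves.
- env.sign_off(): hands the job in; it is judged then, once.
Readings, each from a call of its own:
- env.read_t(): time.
- env.read_joint_pos(): joint angles.
- env.read_qvel(): joint speeds.
- env.read_effort(): joint torques, N m.
- env.read_tool_pos(): TCP position.
- env.read_tool_rot(): TCP orientation.
- env.read_contact_force(): force on the tool from outside, world axes, zero at the start.
- env.read_moment(): the same for the moment, N m.
- env.read_gripper_width(): finger opening in m.
- env.read_gripper_force(): force on a finger pad.
Only numpy, scipy, OpenCV 4.12 (cv2) and the standard library are available. Lean on these libraries where they do the work, as an engineer would, in place of code of your own. Each camera call takes 0.05 s, during which the arm holds its last target. There are 200 camera calls.

### The job

Kit the blue tray for the next lathe set-up: stand each of the four steel tools with green paint (block, V-block, stub arbor, collar) upright on the yellow insert that shows its black silhouette, centred on the silhouette and turned to match it. The block and the collar with red paint failed inspection: leave them standing where they are, undisturbed.

Things in the scene. Friction and masses are not known exactly. Their poses are not given: they have to be found in the camera images.
- block_green: Wanted holder block: dark steel, 42 x 42 mm in plan, 65 mm tall, a black round bore drawn on its two x faces (flat to the touch), four small bright screws on top; standing upright. Origin at the centre of its underside, z up, x and y square to its sides. Green paint stripe along x on the top, and on its y sides. About 0.6 kg.
- vblock_green: Wanted V-block: dark steel, 62 mm long (its x) by 36 mm wide (its y), 50 mm tall, standing on its base. Open groove along x in its top, a green paint stripe on each land beside it. Its long sides are flat, to grip across the 36 mm. Origin at the centre of its underside, z up. About 0.65 kg.
- arbor_green: Wanted stub arbor: dark steel, round, standing on a flange of 54 mm diameter and 18 mm height; above it (from 21 mm up) a plain 36 mm diameter stem to 85 mm height. Green paint spot on the top and green band low on the stem. Origin at the centre of its underside, z up. About 0.65 kg.
- collar_green: Wanted locking collar: dark steel ring standing on its end, 52 mm outer diameter, 30 mm bore right through, 55 mm tall. Origin at the centre of its underside, z up along the bore. Green paint ring on its top face. About 0.55 kg.
- block_red: Look-alike, to be left alone: holder block: dark steel, 42 x 42 mm in plan, 65 mm tall, a black round bore drawn on its two x faces (flat to the touch), four small bright screws on top; standing upright. Origin at the centre of its underside, z up, x and y square to its sides. Red paint stripe on the top instead of green. About 0.6 kg.
- collar_red: Look-alike, to be left alone: locking collar: dark steel ring standing on its end, 52 mm outer diameter, 30 mm bore right through, 55 mm tall. Origin at the centre of its underside, z up along the bore. Red paint ring on its top face instead of green. About 0.55 kg.
- insert_square: Yellow insert with a black 44 mm square in its middle: place of the holder block. 100 x 100 mm, fixed in one of the 2 x 2 bays of the fixed blue tray (which bay varies; bays 107.5 mm apart; tray 220 x 220 mm, walls and dividers 5 mm thick, tops 22 mm above the bench). Origin: centre of its underside, 4 mm above the bench; the tool stands on its top, 5 mm above the origin. z up, x and y along the tray walls.
- insert_bar: Yellow insert with a black 66 x 38 mm rectangle (long side along its x): place of the V-block. 100 x 100 mm, fixed in one of the 2 x 2 bays of the fixed blue tray (which bay varies; bays 107.5 mm apart; tray 220 x 220 mm, walls and dividers 5 mm thick, tops 22 mm above the bench). Origin: centre of its underside, 4 mm above the bench; the tool stands on its top, 5 mm above the origin. z up, x and y along the tray walls.
- insert_disc: Yellow insert with a full black disc of 56 mm in its middle: place of the stub arbor. 100 x 100 mm, fixed in one of the 2 x 2 bays of the fixed blue tray (which bay varies; bays 107.5 mm apart; tray 220 x 220 mm, walls and dividers 5 mm thick, tops 22 mm above the bench). Origin: centre of its underside, 4 mm above the bench; the tool stands on its top, 5 mm above the origin. z up, x and y along the tray walls.
- insert_ring: Yellow insert with a black ring (56 mm outside, 32 mm inside): place of the collar. 100 x 100 mm, fixed in one of the 2 x 2 bays of the fixed blue tray (which bay varies; bays 107.5 mm apart; tray 220 x 220 mm, walls and dividers 5 mm thick, tops 22 mm above the bench). Origin: centre of its underside, 4 mm above the bench; the tool stands on its top, 5 mm above the origin. z up, x and y along the tray walls.
Mind the look-alikes: they are no part of the job. What is shaped like the collar_green but pink is not meant. Leave any pink look-alike of the insert_bar alone.

How it is judged:
By the outcome, as a careful person would: the job done as asked, in the order asked, and still so for the second after the job is handed in, with the robot touching nothing.
It also fails if it takes over 122 s, if anything falls off the work surface, if the arm or the gripper's body presses on something with over 40 N, if the wrist force passes 120 N, or if a joint passes its speed limit or range.

## Working session

There is one attempt and no reset: what is moved stays moved. The work goes in short steps, each a Python script; the robot and the scene stay as the last script left them, time stands still between calls to the robot, and variables do not carry over. Pictures are saved under pics/ and viewed, at most 14 in all, crops included, and the job is handed in when it is done.

```bash
ls; mkdir -p pics
python3 - <<'E'
from station import env
import cv2,numpy as np
for n in("top","side"):
    p,d=env.capture(n);cv2.imwrite(f"pics/{n}0.png",p);np.save(f"pics/{n}0.npy",d)
    c=env.calibration(n);print(n,np.round(c["intrinsics"],1).tolist(),np.round(c["cam_to_world"],3).tolist())
print(env.calibration("wrist"),env.read_t())
E
```

```text
pics
top [[398.8, 0.0, 285.3], [0.0, 398.8, 206.3], [0.0, 0.0, 1.0]] [[0.014, -0.988, 0.153, 0.335], [-1.0, -0.011, 0.019, -0.062], [-0.018, -0.153, -0.988, 0.909], [0.0, 0.0, 0.0, 1.0]]
side [[512.3, 0.0, 272.4], [0.0, 512.3, 201.0], [0.0, 0.0, 1.0]] [[-0.661, -0.439, 0.608, -0.345], [-0.75, 0.369, -0.549, 0.685], [0.017, -0.819, -0.573, 0.822], [0.0, 0.0, 0.0, 1.0]]
{'intrinsics': array([[368.04395857,   0.        , 273.56299948],
       [  0.        , 368.04395857, 213.41855124],
       [  0.        ,   0.        ,   1.        ]]), 'hand_eye': array([[ 1.07106015e-03, -9.60967406e-01, -2.76659534e-01,
         8.10458076e-02],
       [ 9.99999341e-01,  1.14328306e-03, -9.97555254e-05,
        -1.03540824e-03],
       [ 4.12161968e-04, -2.76659245e-01,  9.60967997e-01,
        -1.66488052e-01],
       [ 0.00000000e+00,  0.00000000e+00,  0.00000000e+00,
         1.00000000e+00]])} 0.1
```

View pics/top0.png

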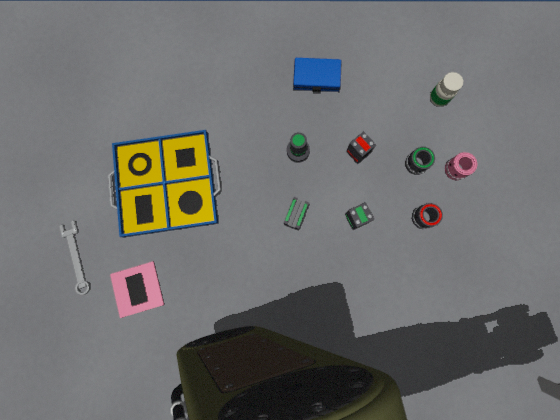

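View pics/side0.png

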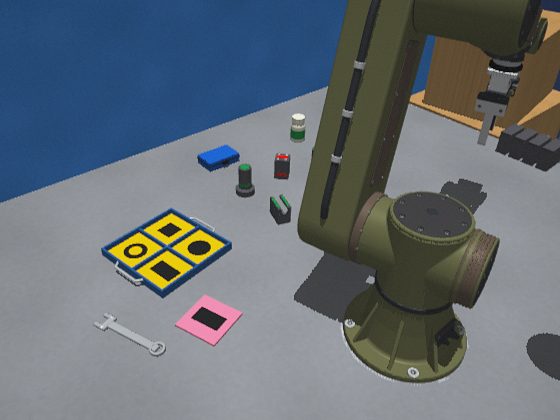

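The top picture shows these candidates:
- **Blocks:** green (360,215), red (361,147).
- **Collars:** green (422,158), red (429,214), pink (461,165).
- **Other tools:** arbor (298,146), V-block (297,213). The green-white bottle (447,88) and blue box (317,74) are not tools.
- **Inserts:** ring (140,164), square (186,157), bar (144,209), disc (190,203). The pink bar look-alike is at (136,289).

I choose the green-painted tools and the yellow inserts.

```bash
cat > h.py <<'E'
from station import env
import cv2,numpy as np
def world(name,save=None):
    """capture -> picture, HxWx3 world points"""
    if name=="wrist":
        T=np.eye(4);T[:3,3]=env.read_tool_pos();T[:3,:3]=env.read_tool_rot()
    c=env.calibration(name)
    p,d=env.capture(name)
    M=T@c["hand_eye"] if name=="wrist" else c["cam_to_world"]
    K=c["intrinsics"];v,u=np.indices(d.shape)
    P=np.stack([(u-K[0,2])/K[0,0]*d,(v-K[1,2])/K[1,1]*d,d],-1)@M[:3,:3].T+M[:3,3]
    P[d<=0]=np.nan
    if save:cv2.imwrite(f"pics/{save}.png",p)
    return p,P
def blobs(mask,amin=30):
    n,l,s,c=cv2.connectedComponentsWithStats(mask.astype(np.uint8),connectivity=8)
    return [(l==i,c[i]) for i in range(1,n) if s[i,4]>=amin]
def rect(xy):
    return cv2.minAreaRect((xy*1000).astype(np.float32))
def report(p,P,amin=30):
    z=P[...,2]
    hsv=cv2.cvtColor(p,cv2.COLOR_BGR2HSV)
    for m,c in blobs((z>.03)&(z<.12)&(P[...,0]>.2),amin):
        zt=np.percentile(z[m],97);t=m&(z>zt-.006)
        h=hsv[m];col=[int(((h[:,0]>a)&(h[:,0]<b)&(h[:,1]>120)&(h[:,2]>60)).sum()) for a,b in((50,90),(-1,8),(100,130))]
        r=rect(P[t][:,:2]);(cx,cy),R=cv2.minEnclosingCircle((P[t][:,:2]*1000).astype(np.float32))
        print("obj px",c.round(),"ztop %.3f"%zt,"G/R/B",col,"rect",np.round(r[0],1),np.round(r[1],1),"ang %.1f"%r[2],"circ",np.round([cx,cy,R],1))
def inserts(p,P):
    hsv=cv2.cvtColor(p,cv2.COLOR_BGR2HSV)
    yel=(hsv[...,0]>18)&(hsv[...,0]<35)&(hsv[...,1]>120)&(hsv[...,2]>100)
    for m,c in blobs(yel,800):
        cs,_=cv2.findContours(m.astype(np.uint8),cv2.RETR_CCOMP,cv2.CHAIN_APPROX_NONE)
        r=rect(P[m][:,:2]);print("insert px",c.round(),"rect",np.round(r[0],1),np.round(r[1],1),"ang %.1f"%r[2],"z %.4f"%np.nanmedian(P[m][:,2]))
        f=np.zeros(m.shape,np.uint8);cv2.drawContours(f,[cv2.convexHull(np.argwhere(m)[:,::-1].astype(np.int32))],-1,1,-1)
        for b,_ in blobs((cv2.erode(f,np.ones((3,3)))>0)&~m,150):
            q=P[b][:,:2];r=rect(q);print("   black rect",np.round(r[0],1),np.round(r[1],1),"ang %.1f"%r[2],"mean",np.round(1000*q.mean(0),1))
E
python3 - <<'E'
from h import *
p,P=world("top");report(p,P);inserts(p,P)
c=cv2.resize(p[120:240,270:490],None,fx=3.5,fy=3.5,interpolation=cv2.INTER_CUBIC);cv2.imwrite("pics/crop1.png",c)
E
```

```text
obj px [317.  72.] ztop 0.034 G/R/B [0, 0, 739] rect [ 791.6 -115.2] [108.6  69. ] ang 88.2 circ [ 791.9 -114.9   60.4]
obj px [448.  87.] ztop 0.087 G/R/B [12, 0, 0] rect [ 742.3 -408.3] [41.1 44.6] ang 25.1 circ [ 742.2 -407.9   23.1]
obj px [298. 144.] ztop 0.088 G/R/B [120, 0, 0] rect [606.4 -71.2] [34.4 34.2] ang 89.8 circ [606.8 -71.7  18. ]
obj px [361. 146.] ztop 0.068 G/R/B [0, 108, 0] rect [ 606.1 -212.5] [41.9 42.6] ang 41.1 circ [ 606.4 -212.6   27.5]
obj px [422. 159.] ztop 0.059 G/R/B [129, 0, 0] rect [ 578.8 -345.4] [49.6 49.8] ang 86.8 circ [ 579.4 -346.2   26.2]
obj px [463. 165.] ztop 0.058 G/R/B [0, 0, 0] rect [ 566.3 -437.3] [50.5 50.4] ang 77.7 circ [ 566.1 -437.7   26.2]
obj px [296. 213.] ztop 0.053 G/R/B [122, 0, 0] rect [455.1 -68.6] [35.9 61.3] ang 69.6 circ [455.  -69.1  34.4]
obj px [360. 215.] ztop 0.068 G/R/B [97, 0, 0] rect [ 449.9 -206.6] [41.7 42.3] ang 26.1 circ [ 450.1 -207.1   28.4]
obj px [429. 215.] ztop 0.058 G/R/B [0, 155, 0] rect [ 452.9 -356.7] [50.5 50.1] ang 5.1 circ [ 453.  -357.1   26. ]
insert px [185. 157.] rect [576.2 239.5] [96.  0.] ang 11.7 z 0.0096
   black rect [588.  192.2] [42.6 43.3] ang 9.2 mean [nan nan]
insert px [139. 163.] rect [572.5 298.6] [100.5  99. ] ang 9.3 z 0.0097
   black rect [569.2 295.3] [38.7 52.6] ang 43.9 mean [nan nan]
insert px [189. 202.] rect [nan nan] [0. 0.] ang 0.0 z 0.0098
   black rect [487.5 175.8] [42.5 46.1] ang 44.3 mean [nan nan]
insert px [143. 209.] rect [465.7 281.9] [101.3  97.5] ang 9.9 z 0.0098
   black rect [465.1 281.3] [65.1 37.4] ang 8.7 mean [465.  280.8]
```

View pics/crop1.png

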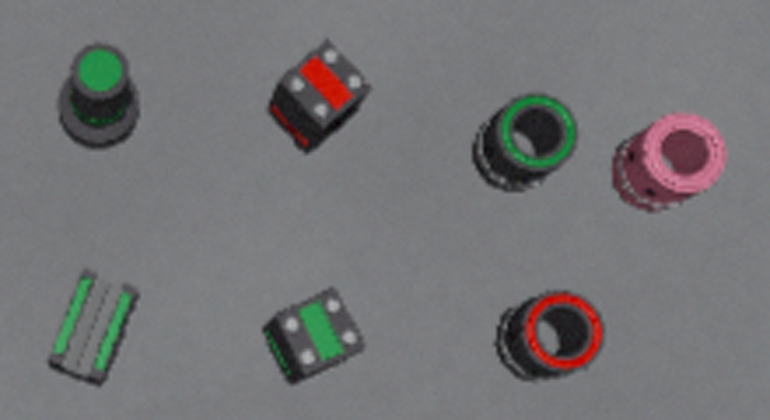

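The crop confirms the choice. The green block, V-block, arbor and collar are at crop (320,335), (95,328), (100,95) and (540,130), and the red and pink look-alikes are clearly distinct. Next I take closer wrist views of the tools, then the tray.

```bash
sed -i 's/rect(P\[m\]/rect(P[m\&np.isfinite(z)]/; s/    hsv=cv2.cvtColor(p,cv2.COLOR_BGR2HSV)\n    yel/&/; s/q=P\[b\]\[:,:2\]/q=P[b\&np.isfinite(z)][:,:2]/; s/^    yel=/    z=P[...,2]\n    yel=/' h.py
cat >> h.py <<'E'
def R(th):
    c,s=np.cos(th),np.sin(th);return np.array([[c,s,0],[s,-c,0],[0,0,-1.]])
E
python3 - <<'E'
from h import *
print(np.round(env.read_tool_rot(),2).tolist())
for n,pos in(("tools",(.55,-.215,.25)),("tray",(.56,.235,.25))):
    t=env.read_t();env.movep(pos,R(0));print(n,"move %.2f s"%(env.read_t()-t),np.round(env.read_joint_pos(),2));env.wait(.3)
    p,P=world("wrist",n+"1");report(p,P,100);inserts(p,P)
E
```

```text
[[0.95, 0.31, -0.0], [0.31, -0.95, 0.0], [0.0, -0.0, -1.0]]
tools move 1.78 s [-0.44  0.37  1.36 -0.    1.41  1.14]
obj px [481.   3.] ztop 0.056 G/R/B [130, 0, 0] rect [ 720.7 -406.1] [19.2  2.3] ang 87.5 circ [ 721.6 -406.1    9.6]
obj px [271. 133.] ztop 0.068 G/R/B [0, 504, 0] rect [ 606.9 -212. ] [42.  41.9] ang 41.1 circ [ 606.8 -212.4   28.6]
obj px [120. 133.] ztop 0.088 G/R/B [671, 0, 0] rect [607.3 -71. ] [35.9 35.1] ang 76.2 circ [607.1 -70.8  18.3]
obj px [405. 159.] ztop 0.058 G/R/B [599, 0, 0] rect [ 580.1 -345.2] [51.  50.1] ang 89.5 circ [ 580.  -345.7   25.9]
obj px [492. 171.] ztop 0.058 G/R/B [0, 0, 0] rect [ 567.4 -436.2] [51.2 50.8] ang 59.8 circ [ 567.8 -436.5   26.2]
obj px [138. 263.] ztop 0.053 G/R/B [219, 0, 0] rect [456.1 -67.3] [35.2 63. ] ang 68.6 circ [456.1 -67.6  35.5]
obj px [266. 279.] ztop 0.068 G/R/B [337, 0, 0] rect [ 451.1 -206.1] [42.3 42.3] ang 25.5 circ [ 450.9 -205.6   28.7]
obj px [412. 266.] ztop 0.058 G/R/B [0, 221, 0] rect [ 463.1 -367.2] [50.3 22.4] ang 40.0 circ [ 457.8 -360.9   25.2]
tray move 1.65 s [ 0.34  0.41  1.3  -0.    1.43  1.91]
obj px [557. 144.] ztop 0.040 G/R/B [55, 0, 0] rect [605.1 -54. ] [23.4  4.7] ang 9.4 circ [605.4 -56.3  11.7]
obj px [540. 281.] ztop 0.052 G/R/B [315, 0, 0] rect [456.4 -67.5] [38.6 62.1] ang 69.6 circ [456.5 -67.3  36. ]
insert px [313. 155.] rect [587.  190.8] [101.7 101.4] ang 9.3 z 0.0102
   black rect [587.9 191.6] [45.5 45.3] ang 9.3 mean [588.3 191.6]
insert px [217. 171.] rect [569.8 298.6] [101.7 101.9] ang 9.2 z 0.0103
   black rect [572.  297.5] [53.7 52.8] ang 89.1 mean [571.9 297.1]
insert px [322. 246.] rect [480.1 175.3] [99.8 99.9] ang 9.4 z 0.0102
   black rect [481.2 174.3] [58. 56.] ang 2.1 mean [482.1 174.5]
insert px [235. 261.] rect [462.6 281.6] [100.8 102.1] ang 8.9 z 0.0103
   black rect [464.7 280.7] [63.1 35.2] ang 9.0 mean [465.3 280.9]
```

The two views agree to about 1 mm. Fitting the tray grid gives centre (526.2, 236.1) mm at 9.3°. I do the block first.

```bash
cat >> h.py <<'E'
C=np.array([.5262,.2361]);A=np.radians(9.3);u=np.array([np.cos(A),np.sin(A)])*.05375;v=np.array([-u[1],u[0]])
INS=dict(square=C+u-v,ring=C+u+v,disc=C-u-v,bar=C-u+v)
def down(xy,z,top=.2,slow=.03):
    env.servo_line([*xy,z+slow],velocity=.25)
def pick(xy,yaw,h,w,preopen):
    env.grip(preopen,40);env.movep([*xy,.2],R(yaw))
    env.servo_line([*xy,h+.06],velocity=.25)
    hit=env.servo_line([*xy,h],velocity=.1,max_force=15)
    env.grip(w-.01,40)
    print("hit",hit,"width %.4f"%env.read_gripper_width(),"F %.1f"%env.read_gripper_force(),end=" ")
    env.servo_line([*xy,.2],velocity=.25)
    print("lifted width %.4f"%env.read_gripper_width())
def place(xy,yaw,h,w):
    z=.009+h
    env.movep([*xy,.2],R(yaw));env.servo_line([*xy,z+.025],velocity=.2)
    env.servo_line([*xy,z+.004],velocity=.06)
    hit=env.servo_line([*xy,z-.003],velocity=.02,max_force=6)
    print("touch",hit,np.round(env.read_tool_pos()-[*xy,z],4),"width %.4f"%env.read_gripper_width())
    env.grip(w+.016);env.servo_line([*xy,.2],velocity=.25)
    print("t %.1f"%env.read_t())
E
python3 - <<'E'
from h import *
r=np.radians
pick((.4508,-.2059),r(25.8),.034,.042,.075)
place(INS["square"],A,.034,.042)
env.movep([.56,.235,.25],R(0));env.wait(.2)
p,P=world("wrist","t2");report(p,P,100)
E
```

```text
hit False width 0.0415 F 40.0 lifted width 0.0415
touch True [0.0004 0.0001 0.0001] width 0.0420
t 13.7
obj px [557. 143.] ztop 0.039 G/R/B [57, 0, 0] rect [604.1 -54. ] [20.8  4.8] ang 10.5 circ [604.4 -55.3  10.5]
obj px [318. 164.] ztop 0.077 G/R/B [267, 0, 0] rect [587.6 192.9] [42.1 42.1] ang 9.4 circ [587.7 193.1  28.5]
obj px [540. 280.] ztop 0.053 G/R/B [310, 0, 0] rect [456.3 -67. ] [38.1 63.6] ang 71.6 circ [456.  -67.6  36.1]
```

View pics/t2.png

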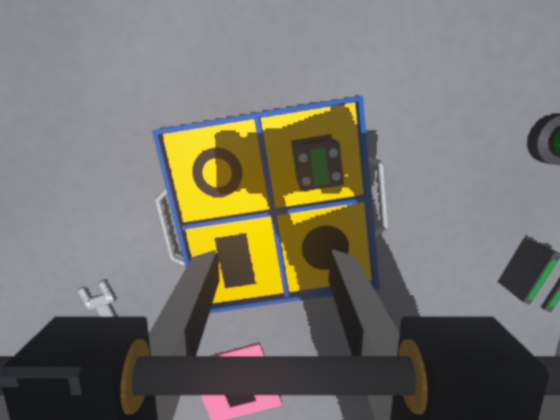

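The block stands upright on the square at pixel (318,164), within about 1 mm and at 9.4°. The disc at (325,247), bar at (236,260) and ring at (217,172) are still free. I place the other three next.

Run:
```python
from h import *
r=np.radians
pick((.4561,-.0674),r(-20.6),.032,.036,.07)
place(INS["bar"],A,.032,.036)
pick((.6072,-.0709),A,.045,.036,.07)
place(INS["disc"],A,.045,.036)
pick((.5801,-.3454),A+np.pi/2,.032,.052,.08)
place(INS["ring"],A+np.pi/2,.032,.052)
env.movep([.60,.235,.27],R(0));env.wait(.2)
p,P=world("wrist","t3");report(p,P,100);print(env.read_t())
```

```text
hit False width 0.0356 F 40.0 lifted width 0.0355
touch True [0.0004 0.0002 0.    ] width 0.0355
t 22.9
hit False width 0.0351 F 40.0 lifted width 0.0349
touch True [ 0.0004  0.0001 -0.0002] width 0.0348
t 31.4
hit False width 0.0514 F 40.0 lifted width 0.0516
touch True [0.0005 0.0002 0.0001] width 0.0516
t 42.0
obj px [315. 199.] ztop 0.077 G/R/B [377, 0, 0] rect [587.7 193. ] [42.1 42.1] ang 9.2 circ [588.1 193.4  28.2]
obj px [217. 212.] ztop 0.068 G/R/B [236, 0, 0] rect [571.4 297.5] [50.9 50.6] ang 48.5 circ [571.3 297.7  25.8]
obj px [326. 291.] ztop 0.097 G/R/B [186, 0, 0] rect [481.7 177.2] [36.6 31.9] ang 21.4 circ [482.6 175.5  18.5]
obj px [234. 296.] ztop 0.062 G/R/B [311, 0, 0] rect [464.9 281.8] [63.7 36.4] ang 9.4 circ [465.3 281.9  35.3]
43.6917
```

View pics/t3.png

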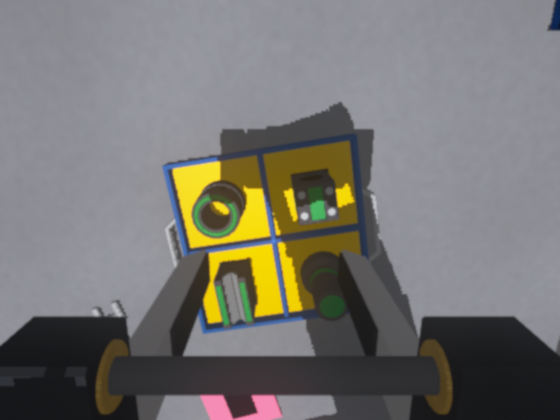

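All four tools stand on their silhouettes: collar (217,212), block (315,199), V-block (234,296) and arbor (326,291). Each is within about 1.5 mm and turned to match. I do a last check with the top camera with the arm out of the way.

Run:
```python
from h import *
env.movep([.171,-.523,.25],R(.316));env.wait(.3)
p,P=world("top","end");report(p,P);inserts(p,P);print(env.read_t())
```

```text
obj px [318.  72.] ztop 0.033 G/R/B [0, 0, 745] rect [ 791.8 -115.4] [108.2  69.7] ang 86.4 circ [ 791.5 -115.4   61.3]
obj px [448.  87.] ztop 0.088 G/R/B [11, 0, 0] rect [ 743.  -407.2] [41.9 42. ] ang 79.8 circ [ 741.8 -408.    22.2]
obj px [361. 146.] ztop 0.068 G/R/B [0, 107, 0] rect [ 606.2 -212.8] [41.7 42.7] ang 41.1 circ [ 606.  -212.5   27.5]
obj px [180. 152.] ztop 0.077 G/R/B [98, 0, 0] rect [586.6 191.6] [42.1 42.7] ang 9.9 circ [586.3 192.2  28. ]
obj px [133. 160.] ztop 0.068 G/R/B [124, 0, 0] rect [570.2 295.6] [49.5 48.7] ang 3.0 circ [569.9 296.1  25.8]
obj px [463. 165.] ztop 0.059 G/R/B [0, 0, 0] rect [ 566.8 -437.1] [50.  49.5] ang 18.4 circ [ 566.6 -437.3   26.1]
obj px [184. 199.] ztop 0.097 G/R/B [119, 0, 0] rect [480.7 174.3] [34.4 34.4] ang 2.5 circ [481.7 174.3  18.3]
obj px [137. 207.] ztop 0.062 G/R/B [134, 0, 0] rect [464.5 280.7] [62.2 37.2] ang 9.2 circ [464.8 279.7  34.9]
obj px [429. 215.] ztop 0.059 G/R/B [0, 154, 0] rect [ 452.7 -357.5] [50.4 50. ] ang 18.8 circ [ 453.1 -356.6   26. ]
insert px [187. 159.] rect [589.3 193.2] [100.5 100.7] ang 9.1 z 0.0097
   black rect [587.4 190.2] [44.7 44.6] ang 10.1 mean [582.3 186.2]
insert px [141. 165.] rect [572.5 299.7] [100.5 101. ] ang 8.7 z 0.0098
   black rect [569.7 295.1] [50.9 52.7] ang 10.1 mean [567.9 292. ]
insert px [191. 203.] rect [482.6 175.8] [101.1 100.1] ang 9.0 z 0.0096
   black rect [479.2 170.2] [44.3 52.8] ang 53.2 mean [477.3 167.4]
insert px [145. 210.] rect [465.5 282.5] [100.9 100.7] ang 9.3 z 0.0097
   black rect [468.4 280.1] [70.7 38.8] ang 8.2 mean [462.9 276. ]
47.0917
```

View pics/end.png

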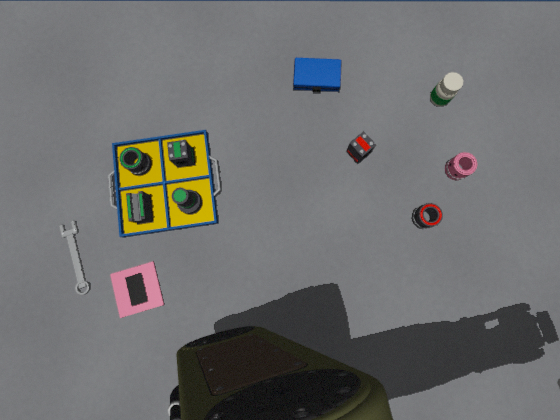

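All four green tools are centred on their inserts. The red block (361,147), red collar (429,215) and pink collar (463,165) have not moved.

```bash
python3 -c "
from station import env
print(env.sign_off())"
```

```text
the job is handed in; nothing more can be done
None
```

The job is handed in at about 47 s of the 122 s allowed: all four green tools stand on their matching inserts, centred to about 2 mm and turned to match, and the red and pink look-alikes have not moved.

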